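# Stand the tamper in the large beaker

### The job

Take the steel tamper firmly by its ball knob and lift it, still level, well clear of the worktop; then slacken your grip a little so that it swings down and hangs foot-down from your fingers, and grip it firmly again while it hangs. Lower it gently into the larger of the two beakers near the front of the worktop and let go, so that it stands upright on its foot in there. Do not drop it in, and leave both beakers standing where they are.

Things in the scene. Friction and masses are not known exactly. Their poses are not given: they have to be found in the camera images.
- tamper_ball (a point): Centre of the tamper's 38 mm metal ball knob; it lies 19 mm up, shank level. x axis: along the shank, foot to ball (up when it hangs). Pinch the ball's middle, fingers closing square across the shank. Over 60 N a finger it stays level, under 40 N it begins to swing, at 5-8 N (opening near 37 mm) it hangs, some 5 deg short of plumb, under 3 N it slips out: open in 0.2 mm steps, pads are springy.
- tamper_foot (a point): Centre of the tamper's flat 30 mm end face, 136 mm from tamper_ball; axes alike. The steel tamper is 155 mm long, 0.34 kg, centre of mass about 80 mm from the ball's centre: ball, 20 mm collar, 11 mm round shank, eight-sided shoulder (38 mm over flats, 96 to 112 mm from the ball's centre), then a foot tapering from 35 to 30 mm. It lies on ball and shoulder; z up.
- beaker_large: The larger of two clear beakers near the front of the worktop: glass, 92 mm tall, 71 mm wide over the rim (75 mm with its small spout), about 60 mm inside, floor 3 mm thick, 0.11 kg, loose, upright. Origin at the centre of its underside, z up. The two beakers' places may be swapped.
- beaker_small: The smaller beaker, 74 mm tall and about 54 mm wide, clear plastic, loose, upright and not to be used or moved. Origin at the centre of its underside, z up.

How it is judged:
On the way, in this order (a step that is already met when the one before it is completed fails the run):
1. the tamper is lifted clear of the worktop, more or less level (angle between tamper_ball's own x axis and vertical above 0.7 rad and height (world z) of tamper_foot above 0.04 m and height (world z) of tamper_ball above 0.06 m), for 0.2 s.
2. the tamper hangs foot-down in a firm grip, clear of the worktop (angle between tamper_ball's own x axis and vertical below 0.35 rad and height (world z) of tamper_foot above 0.03 m and contact force between the fingers and tamper above 60 N), for 0.2 s.
At the end, for the whole second after the job is handed in: The tamper stands at rest on the floor of the large beaker, foot down and upright within 10 degrees, its foot within 30 mm of the beaker's axis; both beakers stand upright within 40 mm of where they were (angle between tamper_ball's own x axis and vertical below 0.17 rad and horizontal distance between tamper_foot and beaker_large below 0.03 m and z of tamper_foot in the frame of beaker_large below 0.012 m and linear speed of tamper below 0.05 m/s and angle between each of beaker_large, beaker_small's own z axis and vertical below 0.1 rad and distance of each of beaker_large, beaker_small from where it was at the start of the episode below 0.04 m); the robot touches nothing.
It fails at once if the tamper is dropped into the beaker (moves fast at or inside its mouth) (horizontal distance between tamper_foot and beaker_large below 0.035 m and z of tamper_foot in the frame of beaker_large below 0.09 m and linear speed of tamper above 0.6 m/s).
It fails at once if a beaker is knocked over (angle between any of beaker_large, beaker_small's own z axis and vertical above 0.5 rad).
It also fails if it takes over 58 s, if anything falls off the work surface, if the arm or the gripper's body presses on something with over 40 N, if the wrist force passes 120 N, or if a joint passes its speed limit or range.

### The arm

A 6-joint arm with a two-finger parallel gripper is mounted at the origin on a cart in front of the work surface, level with it; the furniture and walls round the work are solid. World frame = base frame: x ahead of the robot, y to its left, z up, the work surface at z = 0. Lengths are in m, angles in rad, forces in N, time in s.
With the tool pointing down it reaches from about 0.375 to 0.75 m from the base axis. Payload 9 kg.
Tool frame: the origin (TCP) lies at the very end of the fingers, on their centre line; the grasp point (between the pads) lies behind it (env.grip_depth is the z of the grasp point in the tool frame, in m); z points along the fingers, y is the direction in which the jaws open and shut (so a half turn about z gives the same grasp; the last joint's range is limited). The gripper opens to 85 mm and grips with 20 to 120 N. Pads are 22 mm wide; open, the fingers measure 114 mm over their backs; the gripper's body (76 mm by 85 mm) begins 54 mm behind the grasp point. The pads swing forward as they close: fully open they stand 13 mm farther back than shut.
Start: joints at [1.087, 0.104, 0.097, 1.564, 0, 1.353], TCP at [0.158, 0.579, 0.231] pointing down, gripper open.
Joint ranges: [-2.99, 2.99], [-0.84, 1.86], [-1.1, 1.16], [-1.84, 2.11], [-1.51, 1.56], [-3.14, 3.14]. Speed limits (rad/s): [2.22, 2.22, 2.57, 3.14, 3.14, 3.14].

### API

Orientations are given as a unit quaternion [x, y, z, w].
In Python, from bench import env, camera gives the robot as it stands. The module is installed in compiled form; this text tells all that it offers.
- The arm moves only by the tool apply_moves, never from a script. Its argument "motion" is a list of rows, each a list of 5 numbers: the opening, from 0 (shut) to 1 (fully open), then the shift along the tool's x, y, z in cm, then the turn about the tool's z in rad. In form: [[gripper, dx, dy, dz, turn], ...]. A call has 1 to 20 rows; each row is the pose to reach, as a shift and turn from the pose commanded when the call began, along the tool's axes at that moment; what a row does not reach only later rows make up. A row lasts 1/8 s, in which the tool goes at most 62.5 mm and 10.7 degrees, less where a joint would pass 70% of its speed; a pose out of reach is approached as far as the arm can. A call with a gripper value outside its range is refused whole. The fingers move at their own pace and stop on an object; the grip force is fixed at half the most. Time passes only in rows, so rows that repeat a pose let the fingers close. It gives the time, the measured TCP pose, the force and the opening at its end, in the units of the state.
- env.observe(): the state, without advancing time (a new reading comes with each control period).
- camera(name): name is "side" or "top" or "wrist"; returns a dict with "image" (420x560x3 uint8, red, green, blue), "mtx" (3x3 intrinsics, pixels), "dist" ([k1, k2, p1, p2, k3] as OpenCV has them; the pictures are not rectified), "position" and "attitude" of the camera in the world. Camera axes: x right, y up, looking along -z (the intrinsics and any distortion apply to the point x, -y, -z); pixel columns grow to the right and rows downward; lengths in m; the calibration is good to about 2 mm. A picture is of the moment at which its call begins. There is no depth.
- env.close_job(): hands the job in, once; it reports no verdict.
The state is a dict: "t": time; "qpos": joint angles; "joint_velocities": joint speeds; "tau": joint torques, N m; "ee_pos": TCP position; "tool_rot": TCP orientation; "ft_force": force on the tool from outside, world axes, zero at the start; "wrist_torque": the same for the moment, N m; "gripper_width": finger opening in m.
Only numpy, scipy, OpenCV 4.12 (cv2) and the standard library are available. Lean on these libraries where they do the work, as an engineer would, in place of code of your own. Each camera call takes 0.05 s, during which the arm holds its last target.

## Working session

There is one attempt and no reset: what is moved stays moved. The work goes in short steps, Python scripts to look and compute and a tool call to move; the robot and the scene stay as the last step left them, time stands still between calls to the robot, and variables do not carry over. Pictures are saved under pics/ and viewed, and the job is handed in when it is done.

Besides the shell and the picture viewer there is one more tool, called as name(argument=value, ...) on one line, values as JSON. apply_moves: Moves the arm, as the interface text tells. Its arguments: {"type":"object","properties":{"motion":{"type":"array"}},"required":["motion"]}

```bash
mkdir -p pics; cat > h.py <<'E'
import numpy as np,cv2
from bench import env,camera
from scipy.spatial.transform import Rotation as R
def snap(n,f):
    c=camera(n); cv2.imwrite('pics/'+f,c['image'][:,:,::-1]); 
    np.save('pics/'+f+'.npy',c,allow_pickle=True); return c
def rot(c):
    a=np.array(c['attitude']); 
    return a if a.shape==(3,3) else R.from_quat(a).as_matrix()
def ray(c,u,v):
    p=cv2.undistortPoints(np.array([[[u,v]]],float),np.array(c['mtx']),np.array(c['dist'])).ravel()
    d=rot(c)@np.array([p[0],-p[1],-1]); return np.array(c['position']),d
def onz(c,u,v,z):
    o,d=ray(c,u,v); return o+d*(z-o[2])/d[2]
def proj(c,P):
    q=rot(c).T@(np.array(P)-np.array(c['position'])); q=q*[1,-1,-1]
    return cv2.projectPoints(q.reshape(1,1,3),np.zeros(3),np.zeros(3),np.array(c['mtx']),np.array(c['dist']))[0].ravel()
def load(f): return np.load('pics/'+f+'.npy',allow_pickle=True).item()
E
python3 - <<'E'
from h import *
print(env.observe(), env.grip_depth)
for n in ['side','top','wrist']:
    c=snap(n,n+'0.png'); print(n,c['position'],c['attitude'],c['mtx'],c['dist'])
E
```

```text
{'t': 0.0, 'qpos': array([ 1.08726240e+00,  1.04738699e-01,  9.64333312e-02,  1.56389457e+00,
       -9.37249133e-06,  1.35311045e+00]), 'joint_velocities': array([ 2.44631658e-03, -5.38457249e-05,  1.66496094e-04,  3.65567533e-04,
       -4.77985569e-05,  1.84924572e-04]), 'tau': array([ 2.64291688e-03, -5.56947005e+01,  5.03636563e+01,  1.74904650e-02,
       -1.91663567e-04, -2.14519304e-05]), 'ee_pos': array([0.15745652, 0.57861086, 0.23047948]), 'tool_rot': array([ 1.32532896e-01,  9.91178359e-01, -6.60721672e-04, -2.36649201e-04]), 'ft_force': array([0.46155916, 0.38319299, 0.05720748]), 'wrist_torque': array([ 0.01960187,  0.05760944, -0.03367225]), 'gripper_width': 0.08502979979435958} -0.0187
side [ 0.41756992 -0.78987499  0.55490797] [ 0.46717515 -0.04228356 -0.07047024  0.88033711] [[416.66771774   0.         274.310723  ]
 [  0.         416.66771774 205.45462335]
 [  0.           0.           1.        ]] [-0.05672006  0.          0.          0.          0.        ]
top [ 0.42625921 -0.09995792  1.12133416] [-0.04378356  0.03037835  0.70735124 -0.70485061] [[544.35564024   0.         281.62666931]
 [  0.         544.35564024 210.90853193]
 [  0.           0.           1.        ]] [-0.01628661  0.          0.          0.          0.        ]
wrist [0.09174415 0.59633088 0.3729881 ] [-0.10904774 -0.08282893  0.60133485  0.78717492] [[294.03951393   0.         272.72242913]
 [  0.         294.03951393 214.39787513]
 [  0.           0.           1.        ]] [0.01249103 0.         0.         0.         0.        ]
```

View pics/side0.png

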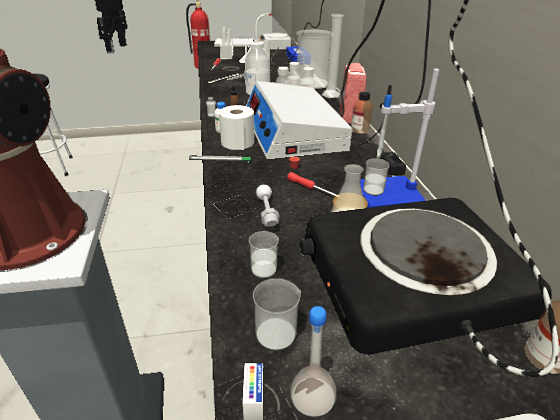

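View pics/top0.png

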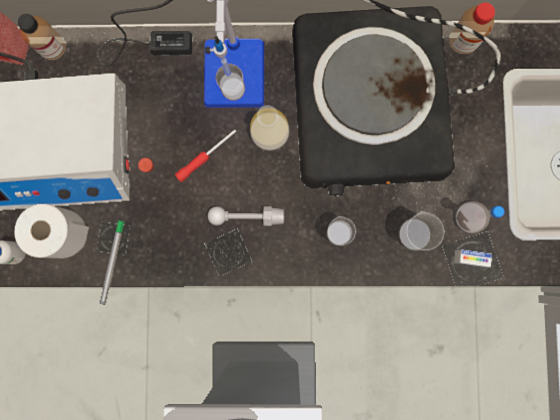

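View pics/wrist0.png

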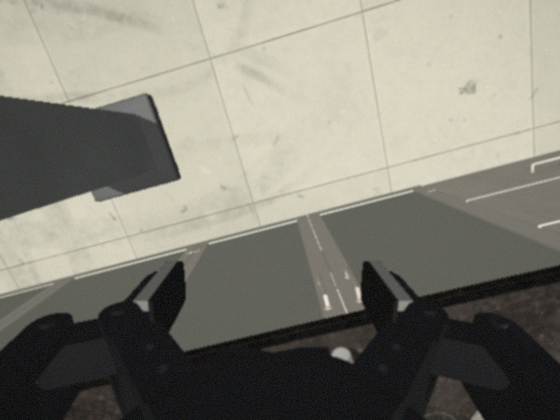

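The top view shows the ball near (218,216), the foot end near (285,216), the small beaker near (340,231) and the large one near (421,231). In the side view they are at (263,190), (270,222), (263,255) and (276,315). I'll zoom in to measure.

```bash
python3 - <<'E'
from h import *
a=cv2.imread('pics/top0.png'); cv2.imwrite('pics/z1.png',cv2.resize(a[190:270,190:320],None,fx=6,fy=6,interpolation=cv2.INTER_CUBIC))
cv2.imwrite('pics/z2.png',cv2.resize(a[195:275,315:450],None,fx=5.9,fy=5.9,interpolation=cv2.INTER_CUBIC))
b=cv2.imread('pics/side0.png'); cv2.imwrite('pics/z3.png',cv2.resize(b[170:360,220:330],None,fx=3.1,fy=3.1,interpolation=cv2.INTER_CUBIC))
E
```

```text
(no output)
```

View pics/z1.png

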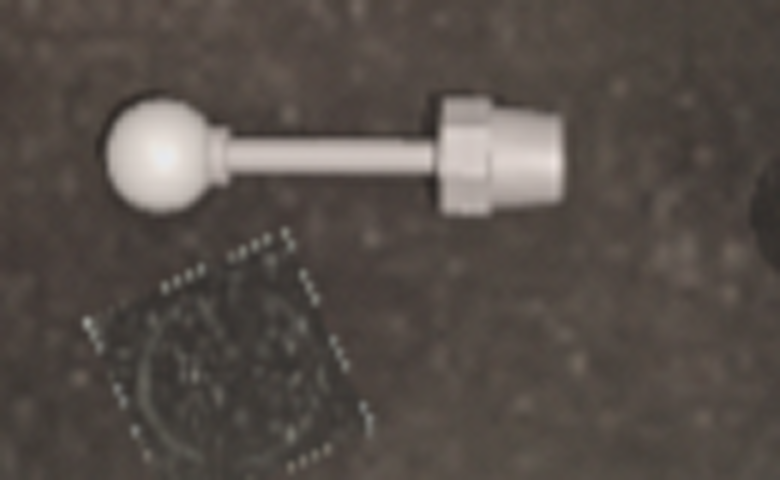

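View pics/z2.png

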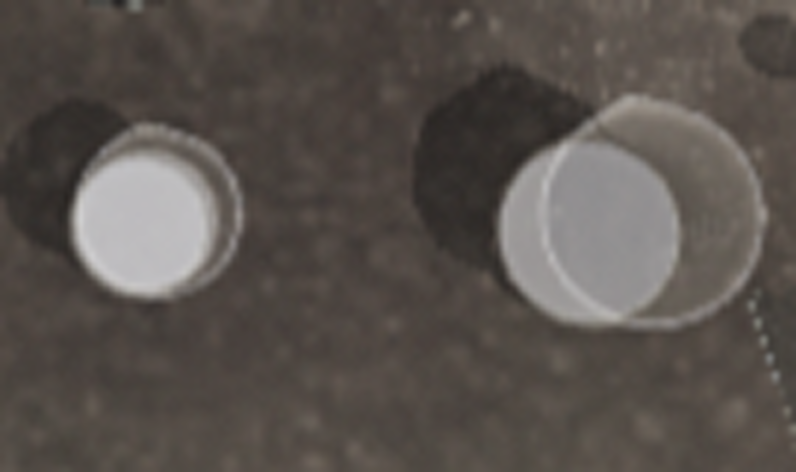

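View pics/z3.png

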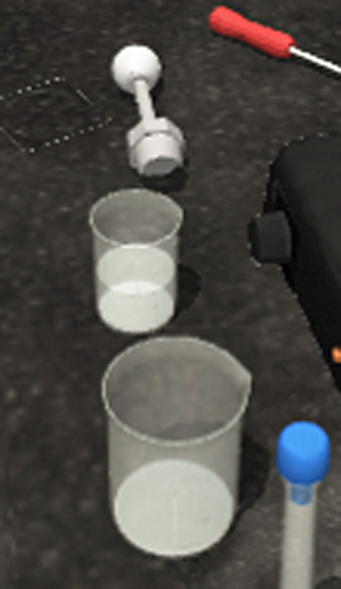

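```bash
python3 - <<'E'
from h import *
t=load('top0.png'); s=load('side0.png')
T=lambda X,Y,k,ox,oy:((X+.5)/k-.5+ox,(Y+.5)/k-.5+oy)
def p(n,uv,z,c=t): print(n,uv,onz(c,*uv,z).round(4))
p('ball',T(160,156,6,190,190),.019)
p('ballL',T(106,156,6,190,190),.019);p('ballR',T(213,156,6,190,190),.019)
p('foot',T(563,158,6,190,190),.019)
p('Lrim',T(653,213,5.9,315,195),.092)
p('LrimL',T(543,213,5.9,315,195),.092);p('LrimR',T(764,213,5.9,315,195),.092);p('Lrimbot',T(653,327,5.9,315,195),.092)
p('Lfloor',T(590,232,5.9,315,195),.003)
p('Srim',T(158,211,5.9,315,195),.074)
p('Sfloor',T(145,224,5.9,315,195),.03)
S=lambda X,Y:T(X,Y,3.1,220,170)
p('side ball',S(136,70),.019,s)
p('side foot',S(158,160),.017,s)
p('side Lrim',S(174,392),.092,s)
p('side LrimL',S(104,392),.092,s);p('side LrimR',S(245,385),.092,s)
p('side Lfl',S(174,507),.003,s)
p('side Srim',S(136,220),.074,s)
# ball across two views
o1,d1=ray(t,*T(160,156,6,190,190));o2,d2=ray(s,*S(136,70))
A=np.stack([d1,-d2],1);x=np.linalg.lstsq(A,o2-o1,rcond=None)[0];print(o1+d1*x[0],o2+d2*x[1])
o=env.observe();M=R.from_quat(o['tool_rot']).as_matrix();print(M,o['ee_pos'])
E
```

```text
ball (216.25, 215.58333333333334) [0.5334 0.0542 0.019 ]
ballL (207.25, 215.58333333333334) [0.5335 0.0727 0.019 ]
ballR (225.08333333333334, 215.58333333333334) [0.5333 0.0362 0.019 ]
foot (283.4166666666667, 215.91666666666666) [ 0.5321 -0.0828  0.019 ]
Lrim (425.26271186440675, 230.6864406779661) [ 0.496  -0.3516  0.092 ]
LrimL (406.6186440677966, 230.6864406779661) [ 0.4961 -0.3165  0.092 ]
LrimR (444.07627118644064, 230.6864406779661) [ 0.4958 -0.387   0.092 ]
Lrimbot (425.26271186440675, 250.00847457627117) [ 0.4596 -0.3505  0.092 ]
Lfloor (414.58474576271186, 233.90677966101694) [ 0.4955 -0.3513  0.003 ]
Srim (341.364406779661, 230.34745762711864) [ 0.4985 -0.1951  0.074 ]
Sfloor (339.16101694915255, 232.55084745762713) [ 0.4971 -0.1946  0.03  ]
side ball (263.5322580645161, 192.24193548387098) [0.5355 0.0517 0.019 ]
side foot (270.6290322580645, 221.2741935483871) [ 0.5343 -0.065   0.017 ]
side Lrim (275.7903225806452, 296.11290322580646) [ 0.4959 -0.3553  0.092 ]
side LrimL (253.20967741935485, 296.11290322580646) [ 0.4624 -0.3501  0.092 ]
side LrimR (298.69354838709677, 293.85483870967744) [ 0.5309 -0.3562  0.092 ]
side Lfl (275.7903225806452, 333.2096774193549) [ 0.4973 -0.353   0.003 ]
side Srim (263.5322580645161, 240.6290322580645) [ 0.4997 -0.1991  0.074 ]
[0.53360255 0.05449423 0.01715329] [0.5358355  0.05430257 0.01734356]
[[-9.64891753e-01  2.62647451e-01 -4.71711392e-04]
 [ 2.62647785e-01  9.64891348e-01 -9.10116361e-04]
 [ 2.16110499e-04 -1.00205772e-03 -9.99999475e-01]] [0.15747331 0.57870842 0.23069349]
```

apply_moves(motion=[[0.7, -2, -1.6, 0.3, 0.05], [0.7, -5, -4.1, 0.7, 0.13], [0.7, -9, -7.3, 1.3, 0.24], [0.7, -13, -10.6, 1.8, 0.34], [0.7, -17, -13.8, 2.4, 0.45], [0.7, -21, -17.1, 3, 0.56], [0.7, -25, -20.3, 3.5, 0.66], [0.7, -29, -23.6, 4.1, 0.77], [0.7, -33, -26.9, 4.6, 0.88], [0.7, -37, -30.1, 5.2, 0.98], [0.7, -41, -33.4, 5.8, 1.09], [0.7, -45, -36.6, 6.3, 1.2], [0.7, -48, -39.1, 6.8, 1.26], [0.7, -50.1, -40.8, 7, 1.305], [0.7, -50.1, -40.8, 7, 1.305]])

```text
t: 2.02
ee_pos: [0.5342, 0.0523, 0.1606]
tool_rot: [0.708, 0.706, -0.0, -0.0]
ft_force: [-0.7, 0.4, 0.2]
gripper_width: 0.0597
```

```bash
python3 - <<'E'
from h import *
print(env.grip_depth,env.observe()['ee_pos'],env.observe()['gripper_width'])
c=snap('side','s1.png');print(proj(c,env.observe()['ee_pos']),proj(c,env.observe()['ee_pos']+[0,0,.0187]))
cv2.imwrite('pics/z4.png',cv2.resize(c['image'][90:230,200:330,::-1],None,fx=4,fy=4,interpolation=cv2.INTER_CUBIC))
w=snap('wrist','w1.png');print(proj(w,[.534,.0535,.019]))
E
```

```text
-0.0187 [0.53416081 0.05229263 0.16060233] 0.05966403604272157
[262.26173546 137.97267562] [262.20145026 130.18355694]
[272.57531387 202.87308641]
```

View pics/z4.png

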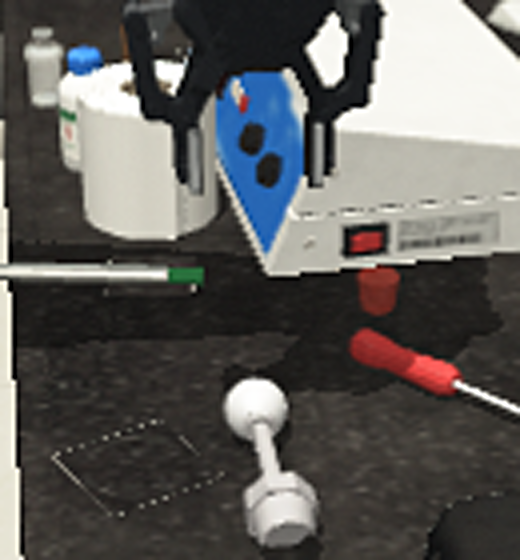

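View pics/w1.png

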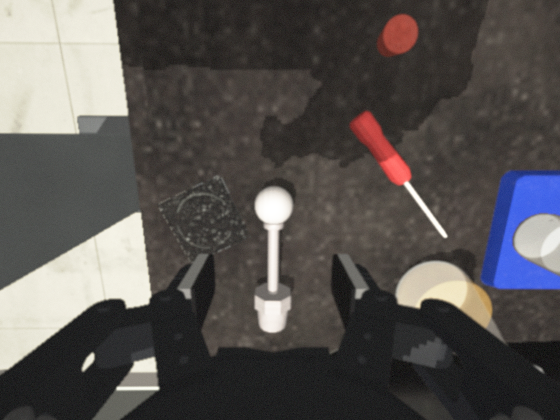

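apply_moves(motion=[[0.7, 0, 0.05, 2, 0], [0.7, 0, 0.05, 5, 0], [0.7, 0, 0.05, 8.5, 0], [0.7, 0, 0.05, 11.5, 0], [0.7, 0, 0.05, 14, 0], [0.7, 0, 0.05, 15.2, 0], [0.7, 0, 0.05, 15.5, 0], [0.7, 0, 0.05, 15.5, 0]])

```text
t: 3.12
ee_pos: [0.5347, 0.0538, 0.0069]
tool_rot: [0.707, 0.707, 0.0, 0.0]
ft_force: [-0.6, 0.3, 0.4]
gripper_width: 0.0599
```

```bash
python3 - <<'E'
from h import *
c=snap('side','s2.png')
cv2.imwrite('pics/z5.png',cv2.resize(c['image'][130:240,200:330,::-1],None,fx=5,fy=5,interpolation=cv2.INTER_CUBIC))
w=snap('wrist','w2.png')
E
```

```text
(no output)
```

View pics/z5.png

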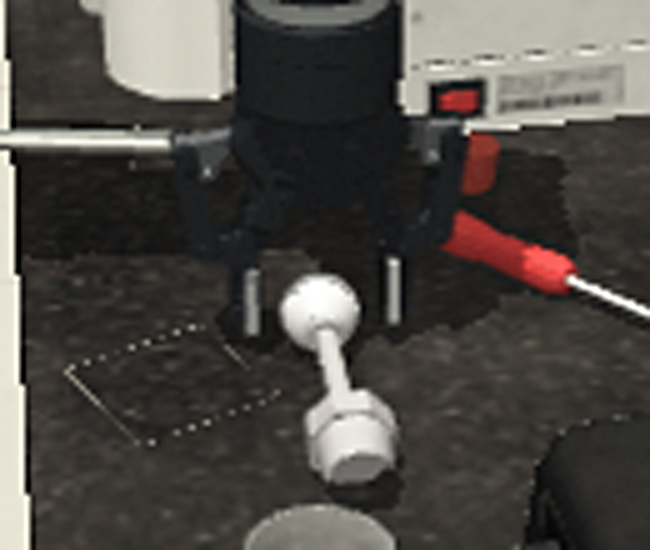

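View pics/w2.png

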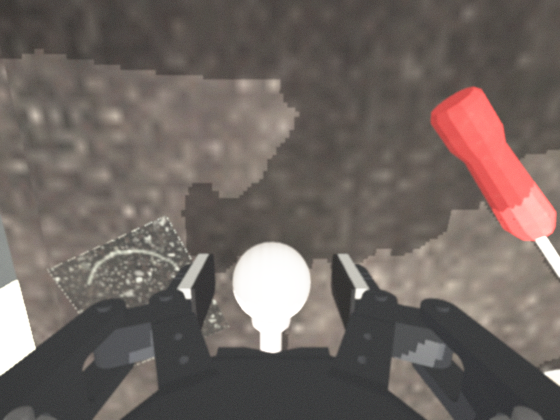

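```bash
python3 - <<'E'
from h import *
c=load('w2.png');e=np.array([0.5347,0.0538,0.0069])
for dz in (0,.012,.0187):print(dz,proj(c,e+[0,0,dz]),proj(c,e+[0,-.003,dz]),proj(c,e+[.003,0,dz]))
print(onz(c,271.5,282,.019),env.observe()['ee_pos'])
E
```

```text
0 [271.51833801 265.00392597] [271.52550124 270.17752965] [277.18713794 264.99397314]
0.012 [271.51218974 275.67834837] [271.51993856 281.20794677] [277.6365839  275.66686577]
0.0187 [271.50828632 282.42092645] [271.51640602 288.17108002] [277.92051701 282.40842545]
[0.53468973 0.05042211 0.019     ] [0.53513078 0.05365242 0.007328  ]
```

apply_moves(motion=[[0.7, -0.2, 0, 0.3, 0], [0.7, -0.2, 0, 0.3, 0], [0.4, -0.2, 0, 0.3, 0], [0, -0.2, 0, 0.3, 0], [0, -0.2, 0, 0.3, 0], [0, -0.2, 0, 0.3, 0], [0, -0.2, 0, 0.3, 0], [0, -0.2, 0, 0.3, 0]])

```text
t: 4.22
ee_pos: [0.5346, 0.0517, 0.0036]
tool_rot: [0.707, 0.707, 0.0, 0.0]
ft_force: [-1.1, -0.1, 4.3]
gripper_width: 0.0349
```

```bash
python3 - <<'E'
from h import *
w=snap('wrist','w3.png');print({k:np.round(v,4) for k,v in env.observe().items()})
E
```

```text
{'t': np.float64(4.275), 'qpos': array([-1.4740e-01,  4.5000e-03, -4.2470e-01,  1.1409e+00,  1.0000e-04,
        1.4235e+00]), 'joint_velocities': array([-0.0032,  0.0001, -0.0002, -0.001 , -0.0007,  0.0003]), 'tau': array([ 3.43000e-02, -4.52012e+01,  4.52431e+01, -3.69900e-01,
       -1.88000e-02, -1.87500e-01]), 'ee_pos': array([0.5347, 0.0517, 0.0037]), 'tool_rot': array([7.071e-01, 7.071e-01, 2.000e-04, 2.000e-04]), 'ft_force': array([-0.2238, -0.9428,  5.1223]), 'wrist_torque': array([ 0.021 ,  0.2133, -0.1619]), 'gripper_width': np.float64(0.0353)}
```

View pics/w3.png

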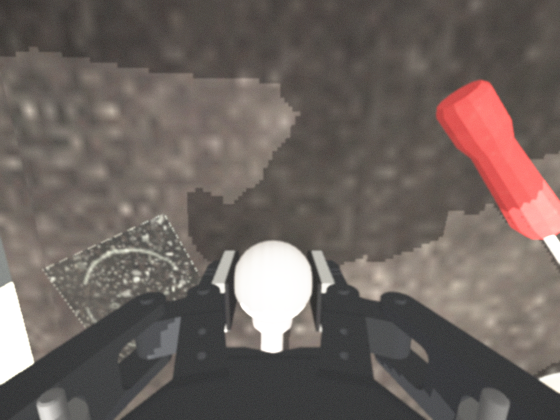

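apply_moves(motion=[[0, 0, 0, -0.3, 0], [0, 0, 0, -1, 0], [0, 0, 0, -2, 0], [0, 0, 0, -3.2, 0], [0, 0, 0, -4.8, 0], [0, 0, 0, -6.8, 0], [0, 0, 0, -9, 0], [0, 0, 0, -11.5, 0], [0, 0, 0, -14, 0], [0, 0, 0, -16.5, 0], [0, 0, 0, -18.5, 0], [0, 0, 0, -20, 0], [0, 0, 0, -21, 0], [0, 0, 0, -21.5, 0], [0, 0, 0, -21.5, 0], [0, 0, 0, -21.5, 0]])

```text
t: 6.28
ee_pos: [0.534, 0.0517, 0.2176]
tool_rot: [0.707, 0.707, -0.0, -0.0]
ft_force: [0.2, -0.3, -3.4]
gripper_width: 0.0353
```

```bash
python3 - <<'E'
from h import *
w=snap('side','s3.png');print({k:np.round(v,4) for k,v in env.observe().items()})
E
```

```text
{'t': np.float64(6.325), 'qpos': array([-1.4740e-01, -9.0800e-02, -1.2330e-01,  1.5393e+00,  1.0000e-04,
        1.4233e+00]), 'joint_velocities': array([ 0.0014, -0.0005,  0.0027,  0.0004, -0.0014,  0.    ]), 'tau': array([ 5.50000e-03, -4.78297e+01,  5.25946e+01, -2.62000e-02,
       -2.22000e-01, -2.00000e-04]), 'ee_pos': array([0.534 , 0.0517, 0.2176]), 'tool_rot': array([ 7.071e-01,  7.071e-01, -3.000e-04, -4.000e-04]), 'ft_force': array([ 0.8743, -0.0522, -2.4602]), 'wrist_torque': array([ 0.2315, -0.0072, -0.0037]), 'gripper_width': np.float64(0.0351)}
```

View pics/s3.png

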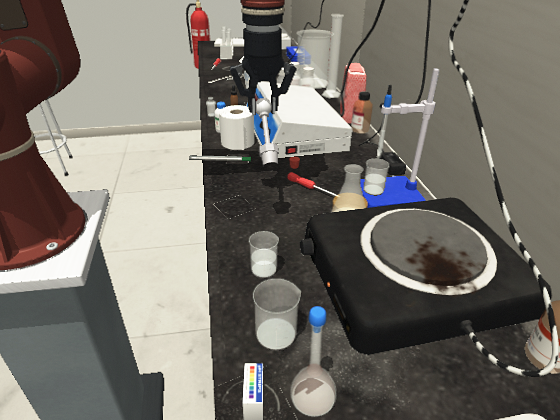

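apply_moves(motion=[[0.414, 0, 0, 0, 0], [0.414, 0, 0, 0, 0], [0.417, 0, 0, 0, 0], [0.417, 0, 0, 0, 0], [0.42, 0, 0, 0, 0], [0.42, 0, 0, 0, 0], [0.423, 0, 0, 0, 0], [0.423, 0, 0, 0, 0]])

```text
t: 7.32
ee_pos: [0.5343, 0.0517, 0.2183]
tool_rot: [0.707, 0.707, 0.0, -0.0]
ft_force: [-0.0, -0.4, -2.8]
gripper_width: 0.0364
```

```bash
python3 - <<'E'
from h import *
for i in range(3):
  w=camera('side');o=env.observe();print(o['wrist_torque'].round(3),o['gripper_width'],o['ft_force'].round(1))
E
```

```text
[0.076 0.043 0.029] 0.03648673269219805 [ 0.6  0.1 -3.9]
[ 0.084 -0.005 -0.016] 0.03604671803373312 [-0.1 -0.8 -4.4]
[ 0.052 -0.006  0.011] 0.03593759164207342 [ 0.1  0.3 -3.3]
```

apply_moves(motion=[[0.425, 0, 0, 0, 0], [0.425, 0, 0, 0, 0], [0.427, 0, 0, 0, 0], [0.427, 0, 0, 0, 0]])

```text
t: 7.98
ee_pos: [0.5344, 0.0517, 0.2183]
tool_rot: [0.707, 0.707, 0.0, 0.0]
ft_force: [0.3, 1.3, -3.7]
gripper_width: 0.0364
```

```bash
python3 - <<'E'
from h import *
for i in range(3):
  w=snap('side','s4.png') if i==0 else camera('side');o=env.observe();print(o['wrist_torque'].round(3),o['gripper_width'],o['ft_force'].round(1))
c=load('s4.png')
cv2.imwrite('pics/z6.png',cv2.resize(c['image'][60:240,200:330,::-1],None,fx=3.3,fy=3.3,interpolation=cv2.INTER_CUBIC))
E
```

```text
[ 0.025 -0.044  0.005] 0.03663400994701938 [ 0.   0.5 -4.7]
[ 0.064 -0.012 -0.023] 0.03640093749365588 [ 0.3  0.6 -3.8]
[ 0.064 -0.008  0.025] 0.03676731999353356 [ 0.3  0.5 -4.3]
```

View pics/z6.png

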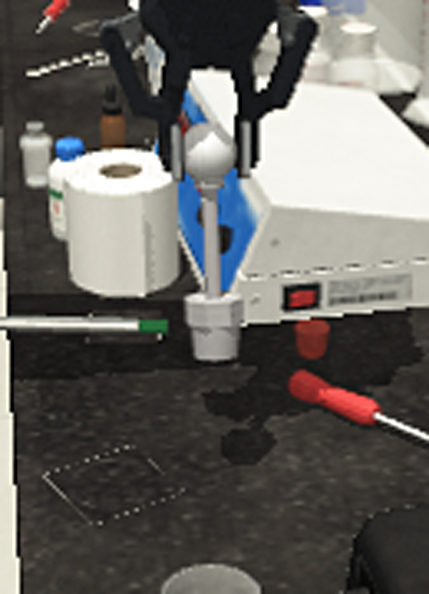

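```bash
python3 - <<'E'
from h import *
c=load('s4.png');b=np.array([.5343,.0517,.2365]);print('ball',proj(c,b))
for a in (0,5,10,20,30):
  r=np.radians(a);print(a,proj(c,b+.136*np.array([0,-np.sin(r),-np.cos(r)])))
E
```

```text
ball [262.41867942 105.65282292]
0 [262.82602162 162.31316726]
5 [263.55811377 164.55034429]
10 [264.29802358 166.41357199]
20 [265.78334738 168.92087698]
30 [267.2425664  169.64894467]
```

apply_moves(motion=[[0.429, 0, 0, 0, 0], [0.429, 0, 0, 0, 0], [0.431, 0, 0, 0, 0], [0.431, 0, 0, 0, 0]])

```text
t: 8.62
ee_pos: [0.5343, 0.0517, 0.2183]
tool_rot: [0.707, 0.707, 0.0, -0.0]
ft_force: [0.2, 0.5, -3.4]
gripper_width: 0.0371
```

```bash
python3 - <<'E'
from h import *
for i in range(4):
  w=snap('side','s5.png') if i==0 else camera('side');o=env.observe();print(o['wrist_torque'].round(3),o['gripper_width'],o['ft_force'].round(1))
for f in('s4.png','s5.png'):
  c=load(f);g=c['image'].astype(int);print(f,[ (v,g[v,264].tolist()) for v in range(160,173)])
b=np.array([.5343,.0517,.2365])
for a in (0,3,5,8,10,15,20):
  r=np.radians(a);f=b+.136*np.array([0,-np.sin(r),-np.cos(r)]);print(a,proj(c,f+.015*np.array([0,-np.cos(r),np.sin(r)])))
c=load('s5.png')
cv2.imwrite('pics/z7.png',cv2.resize(c['image'][80:190,220:310,::-1],None,fx=5,fy=5,interpolation=cv2.INTER_CUBIC))
E
```

```text
[ 0.03  -0.004 -0.007] 0.03683313307287322 [-0.7 -0.2 -4.2]
[ 0.027 -0.042 -0.041] 0.03703098547143299 [-0.2  0.2 -3.2]
[0.056 0.013 0.043] 0.0368465363904844 [ 0.5 -0.4 -2.5]
[0.001 0.042 0.027] 0.03675735458359432 [ 0.3 -0.  -3.4]
s4.png [(160, [161, 157, 152]), (161, [169, 164, 159]), (162, [166, 161, 157]), (163, [163, 160, 154]), (164, [163, 160, 155]), (165, [163, 160, 154]), (166, [164, 160, 154]), (167, [165, 161, 157]), (168, [172, 168, 162]), (169, [80, 77, 75]), (170, [19, 18, 17]), (171, [55, 51, 48]), (172, [42, 40, 37])]
s5.png [(160, [113, 111, 107]), (161, [147, 144, 140]), (162, [145, 142, 137]), (163, [145, 141, 138]), (164, [146, 142, 138]), (165, [143, 141, 137]), (166, [147, 145, 141]), (167, [115, 112, 108]), (168, [15, 15, 15]), (169, [20, 20, 19]), (170, [24, 23, 22]), (171, [54, 50, 47]), (172, [44, 40, 38])]
0 [263.75662957 165.40654569]
3 [264.20342869 166.51981814]
5 [264.5021966  167.18296312]
8 [264.95096372 168.0552179 ]
10 [265.25010512 168.5528321 ]
15 [265.99549461 169.49227923]
20 [266.73314154 169.97851581]
```

View pics/z7.png

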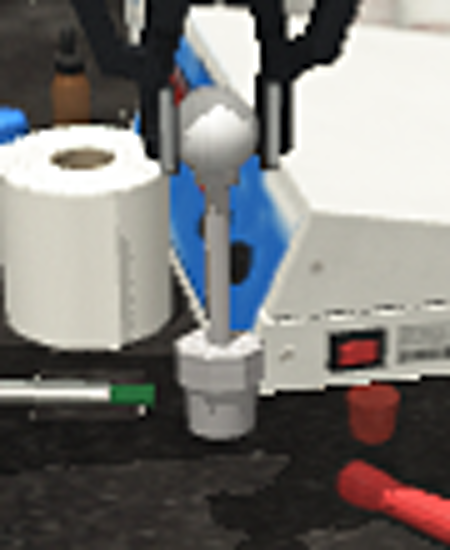

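apply_moves(motion=[[0, 0, 0, 0, 0], [0, 0, 0, 0, 0], [0, 0, 0, 0, 0], [0, 0, 0, 0, 0], [0, 0, 0, 0, 0], [0, 0, 0, -0.5, 0], [0, 0, 0, -1.5, 0], [0, 0, 0, -2.5, 0], [0, 0, 0, -3, 0], [0, 0, 0, -3, 0]])

```text
t: 10.07
ee_pos: [0.5346, 0.0517, 0.2489]
tool_rot: [0.707, 0.707, 0.0, 0.0]
ft_force: [-0.5, -0.6, -3.3]
gripper_width: 0.0349
```

```bash
python3 - <<'E'
from h import *
c=snap('side','s6.png');o=env.observe();print(o['wrist_torque'].round(3),o['gripper_width'],o['ft_force'].round(1),o['ee_pos'])
cv2.imwrite('pics/z8.png',cv2.resize(c['image'][70:180,220:310,::-1],None,fx=5,fy=5,interpolation=cv2.INTER_CUBIC))
E
```

```text
[ 0.036 -0.012 -0.016] 0.03549521508018155 [-0.9 -0.1 -3.6] [0.53444666 0.05168595 0.24841448]
```

View pics/z8.png

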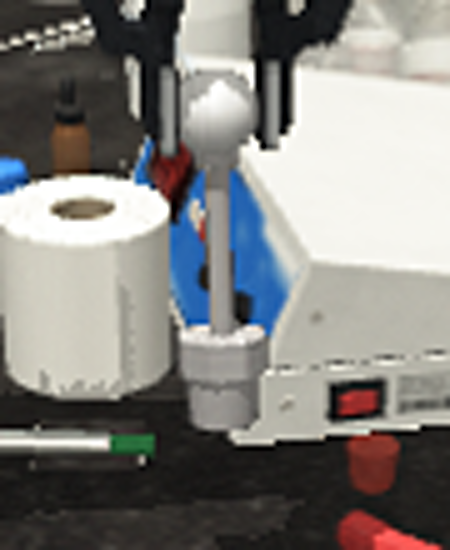

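The tamper hangs in a firm grip, with the ball at (263,93) and the foot at (265,155) in side-view pixels. Next I'll carry it over the large beaker.

apply_moves(motion=[[0, -0.4, 0, 0, 0], [0, -1.3, -0.1, 0, 0], [0, -2.9, -0.3, 0, 0], [0, -5.2, -0.5, 0, 0], [0, -8.2, -0.8, 0, 0], [0, -11.5, -1.1, 0, 0], [0, -15, -1.5, 0, 0], [0, -18.5, -1.8, 0, 0], [0, -22, -2.1, 0, 0], [0, -25.5, -2.5, 0, 0], [0, -29, -2.8, 0, 0], [0, -32, -3.1, 0, 0], [0, -34.6, -3.4, 0, 0], [0, -36.6, -3.6, 0, 0], [0, -38, -3.7, 0, 0], [0, -38.8, -3.8, 0, 0], [0, -39.2, -3.8, 0, 0], [0, -39.2, -3.8, 0, 0], [0, -39.2, -3.8, 0, 0]])

```text
t: 12.5
ee_pos: [0.4965, -0.3398, 0.2484]
tool_rot: [0.707, 0.707, 0.0, -0.0]
ft_force: [0.8, 0.6, -4.2]
gripper_width: 0.0349
```

```bash
python3 - <<'E'
from h import *
c=snap('side','s7.png');o=env.observe();print(o['wrist_torque'].round(3),o['gripper_width'],o['ft_force'].round(1),o['ee_pos'])
cv2.imwrite('pics/z9.png',cv2.resize(c['image'][150:360,210:340,::-1],None,fx=2.8,fy=2.8,interpolation=cv2.INTER_CUBIC))
e=o['ee_pos'];b=e+[0,0,.0187];print('ball',proj(c,b),'foot5',proj(c,b+.136*np.array([0,-.087,-.996])))
snap('top','t7.png');snap('wrist','w7.png')
E
```

```text
[ 0.084  0.027 -0.016] 0.035349657600323194 [ 0.  -0.4 -3.4] [ 0.49652999 -0.3398291   0.24837903]
ball [275.6981509  192.07004503] foot5 [276.07343354 275.09744785]
```

View pics/z9.png

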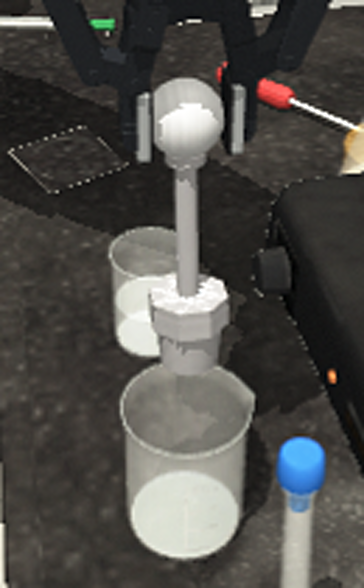

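View pics/w7.png

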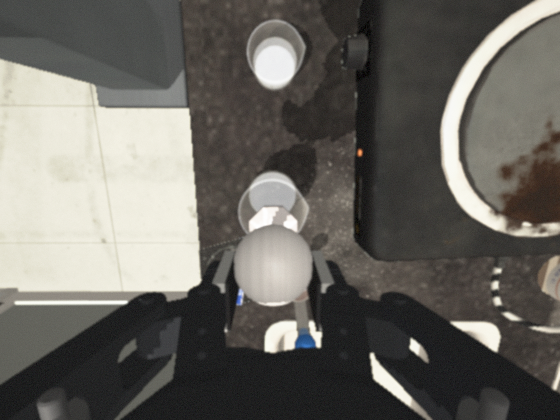

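View pics/t7.png

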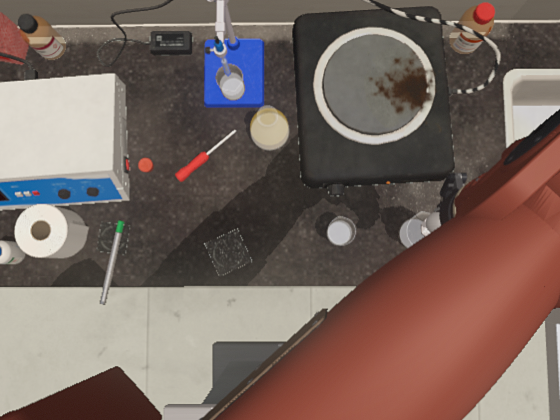

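```bash
python3 - <<'E'
from h import *
w=load('w7.png');print('rim from wrist',onz(w,274,205,.092))
c=load('s7.png');b=np.array([.4965,-.3398,.2671])
for a in (0,5,10,15):
  r=np.radians(a);f=b+.136*np.array([0,-np.sin(r),-np.cos(r)]);print(a,proj(c,f+.015*np.array([0,-np.cos(r),np.sin(r)])))
E
```

```text
rim from wrist [ 0.49854201 -0.3454811   0.092     ]
0 [276.41027435 276.85184586]
5 [277.8117853  281.63670796]
10 [279.24985379 285.96695123]
15 [280.71815989 289.79151846]
```

apply_moves(motion=[[0, 0.2, 0, 0.5, 0], [0, 0.2, 0, 1.4, 0], [0, 0.2, 0, 2.5, 0], [0, 0.2, 0, 3.5, 0], [0, 0.2, 0, 4.5, 0], [0, 0.2, 0, 5.3, 0], [0, 0.2, 0, 6, 0], [0, 0.2, 0, 6, 0]])

```text
t: 13.65
ee_pos: [0.4962, -0.3381, 0.1876]
tool_rot: [0.707, 0.707, 0.0, -0.0]
ft_force: [-0.1, -0.3, -4.0]
gripper_width: 0.0346
```

```bash
python3 - <<'E'
from h import *
c=snap('side','s8.png');o=env.observe();print(o['wrist_torque'].round(3),o['gripper_width'],o['ft_force'].round(1),o['ee_pos'])
cv2.imwrite('pics/z10.png',cv2.resize(c['image'][180:360,220:330,::-1],None,fx=3.3,fy=3.3,interpolation=cv2.INTER_CUBIC))
E
```

```text
[-0.019  0.032 -0.043] 0.03519228510204347 [ 0.3  0.6 -3.5] [ 0.49630984 -0.3382451   0.1881793 ]
```

View pics/z10.png

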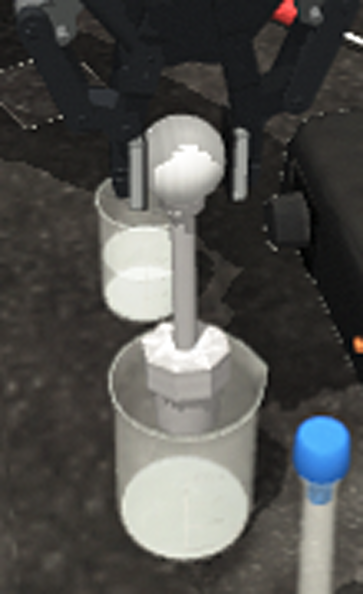

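apply_moves(motion=[[0, 0, 0, 0.4, 0], [0, 0, 0, 1.2, 0], [0, 0, 0, 2.1, 0], [0, 0, 0, 3, 0], [0, 0, 0, 3.9, 0], [0, 0, 0, 4.7, 0], [0, 0, 0, 5.2, 0], [0, 0, 0, 5.5, 0], [0, 0, 0, 5.7, 0], [0, 0, 0, 5.8, 0], [0, 0, 0, 5.8, 0]])

```text
t: 15.08
ee_pos: [0.4964, -0.3383, 0.1304]
tool_rot: [0.707, 0.707, 0.0, 0.0]
ft_force: [0.3, 0.5, -3.1]
gripper_width: 0.0351
```

```bash
python3 - <<'E'
from h import *
c=snap('side','s9.png');o=env.observe();print(o['wrist_torque'].round(3),o['gripper_width'],o['ft_force'].round(1),o['ee_pos'])
cv2.imwrite('pics/z11.png',cv2.resize(c['image'][180:360,220:330,::-1],None,fx=3.3,fy=3.3,interpolation=cv2.INTER_CUBIC))
E
```

```text
[ 0.005 -0.011 -0.004] 0.03494570717460005 [-0.4 -0.4 -3.8] [ 0.49641766 -0.33836413  0.13043679]
```

View pics/z11.png

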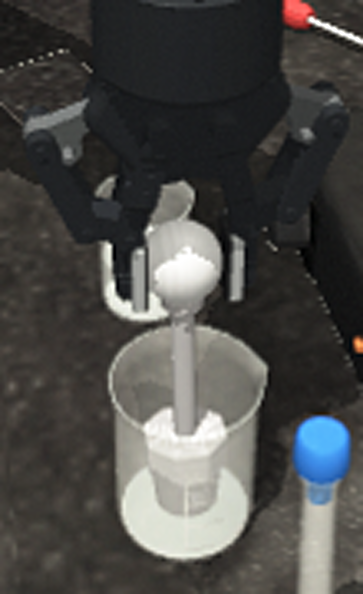

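The foot is inside the beaker near the floor and clear of the walls. I'll creep down in 1 mm steps.

apply_moves(motion=[[0, 0, 0, 0.1, 0], [0, 0, 0, 0.2, 0], [0, 0, 0, 0.3, 0], [0, 0, 0, 0.4, 0], [0, 0, 0, 0.4, 0]])

```text
t: 15.75
ee_pos: [0.4963, -0.3383, 0.1261]
tool_rot: [0.707, 0.707, 0.0, -0.0]
ft_force: [0.1, -0.6, -4.1]
gripper_width: 0.0352
```

apply_moves(motion=[[0, 0, 0, 0.1, 0], [0, 0, 0, 0.1, 0]])

```text
t: 16.0
ee_pos: [0.4964, -0.3384, 0.1256]
tool_rot: [0.707, 0.707, 0.0, 0.0]
ft_force: [0.4, -0.3, -1.6]
gripper_width: 0.0352
```

apply_moves(motion=[[0, 0, 0, 0.1, 0], [0, 0, 0, 0.1, 0]])

```text
t: 16.25
ee_pos: [0.4966, -0.3387, 0.1252]
tool_rot: [0.707, 0.707, -0.0, 0.001]
ft_force: [-1.7, 0.0, 4.6]
gripper_width: 0.0349
```

apply_moves(motion=[[0.414, 0, 0, 0, 0], [0.418, 0, 0, 0, 0], [0.422, 0, 0, 0, 0], [0.426, 0, 0, 0, 0], [0.43, 0, 0, 0, 0], [0.432, 0, 0, 0, 0], [0.432, -0.2, 0, 0, 0], [0.432, -0.4, 0, 0, 0], [0.432, -0.6, 0, 0, 0], [0.432, -0.8, 0, 0, 0], [0.432, -1, 0, 0, 0], [0.432, -1.1, 0, 0, 0], [0.432, -1.1, 0, 0, 0]])

```text
t: 17.88
ee_pos: [0.4968, -0.3497, 0.1249]
tool_rot: [0.707, 0.707, 0.0, 0.001]
ft_force: [0.6, 0.1, 5.2]
gripper_width: 0.0368
```

```bash
python3 - <<'E'
from h import *
c=snap('side','s10.png');o=env.observe();print(o['wrist_torque'].round(3),o['gripper_width'],o['ft_force'].round(1),o['ee_pos'])
cv2.imwrite('pics/z12.png',cv2.resize(c['image'][180:360,220:330,::-1],None,fx=3.3,fy=3.3,interpolation=cv2.INTER_CUBIC))
b=o['ee_pos']+[0,0,.0153];print(proj(c,b))
E
```

```text
[0.086 0.032 0.006] 0.036814817319141116 [-0.  -0.7  5.5] [ 0.49676273 -0.34972654  0.12491251]
[276.07425085 269.81731227]
```

View pics/z12.png

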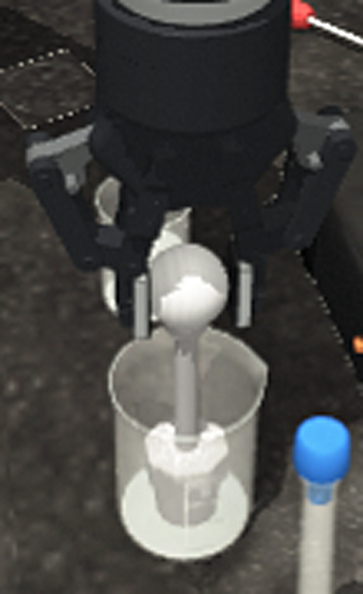

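apply_moves(motion=[[0.435, 0, 0, 0, 0], [0.438, 0, 0, 0, 0], [0.442, 0, 0, 0, 0], [0.446, 0, 0, 0, 0], [0.452, 0, 0, 0, 0], [0.48, 0, 0, 0, 0], [0.55, 0, 0, 0, 0], [0.65, 0, 0, 0, 0], [0.65, 0, 0, 0, 0]])

```text
t: 19.05
ee_pos: [0.4964, -0.3493, 0.1243]
tool_rot: [0.707, 0.707, 0.0, 0.0]
ft_force: [0.2, 0.4, -0.6]
gripper_width: 0.0557
```

```bash
python3 - <<'E'
from h import *
c=snap('side','s11.png');o=env.observe();print(o['wrist_torque'].round(3),o['gripper_width'],o['ft_force'].round(1),o['ee_pos'])
cv2.imwrite('pics/z13.png',cv2.resize(c['image'][180:360,220:330,::-1],None,fx=3.3,fy=3.3,interpolation=cv2.INTER_CUBIC))
w=snap('wrist','w11.png')
E
```

```text
[-0.002  0.021  0.023] 0.05559313555150477 [-0.2 -0.6 -0.9] [ 0.49633739 -0.34934927  0.12430507]
```

View pics/z13.png

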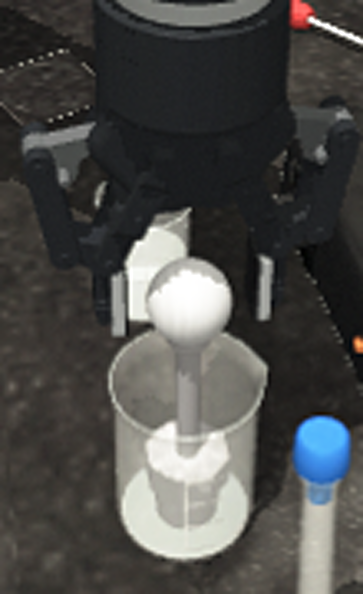

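View pics/w11.png

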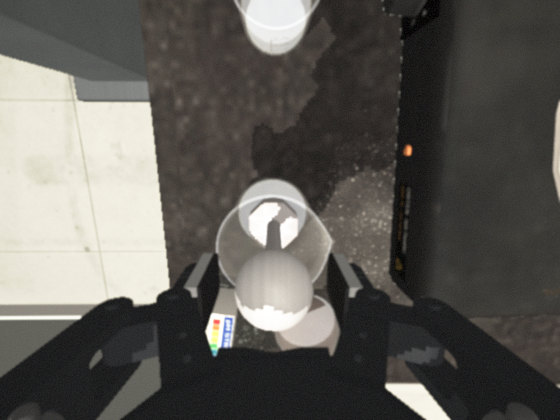

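apply_moves(motion=[[0.7, 0, 0, -0.5, 0], [0.7, 0, 0, -2, 0], [0.7, 0, 0, -4, 0], [0.7, 0, 0, -6.5, 0], [0.7, 0, 0, -9, 0], [0.7, 0, 0, -11.5, 0], [0.7, 0, 0, -13, 0], [0.7, 1, 0, -14, 0], [0.7, 4, 0, -14, 0], [0.7, 8, 0, -14, 0], [0.7, 13, 0, -14, 0], [0.7, 18, 0, -14, 0], [0.7, 22, 0, -14, 0], [0.7, 24, 0, -14, 0], [0.7, 24, 0, -14, 0], [0.7, 24, 0, -14, 0]])

```text
t: 21.15
ee_pos: [0.4964, -0.11, 0.2641]
tool_rot: [0.707, 0.707, -0.0, -0.0]
ft_force: [-0.3, -0.7, 0.4]
gripper_width: 0.06
```

```bash
python3 - <<'E'
from h import *
c=snap('side','s12.png');t=snap('top','t12.png')
a=cv2.resize(c['image'][180:360,220:330,::-1],None,fx=3.2,fy=3.2,interpolation=cv2.INTER_CUBIC)
b=cv2.resize(t['image'][180:280,310:470,::-1],None,fx=2.8,fy=2.8,interpolation=cv2.INTER_CUBIC)
o=np.zeros((580,800,3),np.uint8);o[:a.shape[0],:a.shape[1]]=a;o[:b.shape[0],a.shape[1]:a.shape[1]+b.shape[1]]=b[:,:800-a.shape[1]]
cv2.imwrite('pics/z14.png',o)
e=env.observe();print(e['t'],e['ee_pos'],e['ft_force'].round(1))
t0=load('top0.png')
for X in (0,2,4):
  r=np.radians(X)
  f=np.array([.4965,-.352,.003]);print(X,proj(c,f+.136*np.array([0,np.sin(r),np.cos(r)])),proj(t,f+.136*np.array([0,np.sin(r),np.cos(r)])))
E
```

```text
21.25 [ 0.49629178 -0.11032493  0.26403097] [ 0.  -0.3 -0.4]
0 [276.14843111 271.52328955] [431.83723442 228.59093745]
2 [275.60257874 269.34281518] [429.18449007 228.60535266]
4 [275.06321203 267.27654205] [426.51300333 228.62638687]
```

View pics/z14.png

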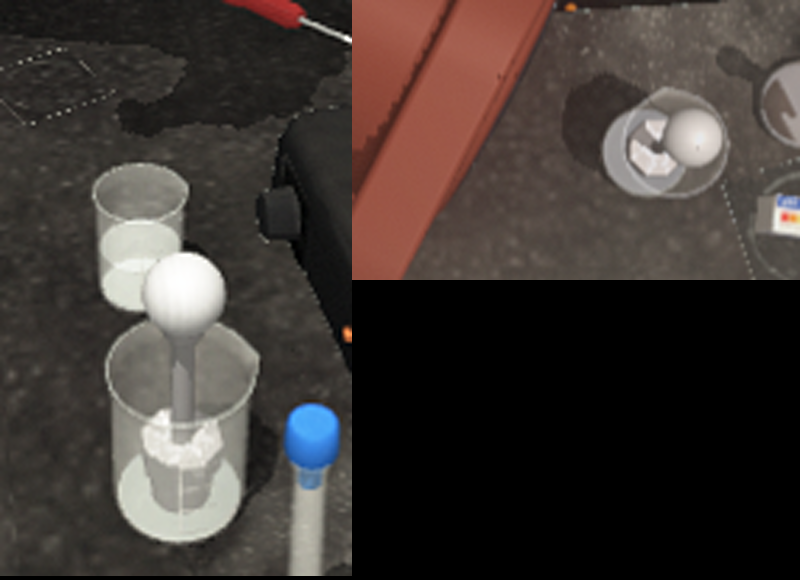

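The camera checks match an upright tamper. The ball is at side (277.8,272.2), where (276.1,271.5) was predicted, and at top (432.1,229.3), where (431.8,228.6) was predicted. Both beakers are standing where they were.

```bash
python3 - <<'E'
from h import *
print(env.close_job())
E
```

```text
the job is handed in; nothing more can be done
None
```

The tamper is standing upright on its foot in the large beaker, and I handed the job in at about 21 s of the 58 s allowed. The hand-in reported no verdict.

**What I did**
- **Lift:** I pinched the ball firmly (opening about 35 mm) and lifted the tamper level until the ball was about 0.23 m up.
- **Swing:** I slackened the grip in 0.2–0.3 mm steps to about 36.8 mm. It swung down and hung about 5° short of plumb.
- **Re-grip:** I gripped it firmly again (opening about 35 mm) before moving on. That force was inferred from the opening, not measured.
- **Placing:** I lowered it into the beaker until the wrist force showed it touching the floor. I then eased it upright in a slack grip, let go and backed the arm away.

**Last checks**
- **Tamper:** The ball was within 2 pixels (about 3 mm) of where an upright tamper should be, in both the side and top views.
- **Beakers:** The large beaker's rim was where it started in the top view, and the small one looked unmoved in the side view. The arm hid the small one in the last top picture.
- **Arm:** It was clear of everything, with wrist force near zero.

**Disagreements**
- **Beaker position:** The cameras differed on the large beaker's y position, from -0.346 m (wrist) to -0.355 m (side). I used about -0.352 m.
- **Ball position:** The wrist and top cameras differed by about 4 mm along the shank before the grasp, so I aimed between them.
- **Hanging angle:** After the firm re-grip, the side view put it nearer 6.5° than 5°, still well within the limit.

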